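# Put the sugar curl in the dry tin

## Robot

A 6-joint arm with a two-finger parallel gripper is mounted at the origin on a cart in front of the work surface, level with it; the furniture and walls round the work are solid. World frame = base frame: x ahead of the robot, y to its left, z up, the work surface at z = 0. Lengths are in m, angles in rad, forces in N, time in s.
With the tool pointing down it reaches from about 0.325 to 0.9 m from the base axis. Payload 6.1 kg.
Tool frame: the origin (TCP) lies midway between the tips of the shut fingers; the grasp point (between the pads) lies 19 mm behind it; z points along the fingers, y is the line along which they close (so a half turn about z gives the same grasp; the last joint's range is limited). The gripper opens to 85 mm and grips with 20 to 120 N. Pads are 22 mm wide; open, the fingers measure 114 mm over their backs; the gripper's body (76 mm by 85 mm) begins 54 mm behind the grasp point. The pads swing forward as they close: fully open they stand 13 mm farther back than shut.
Start: joints at [1.136, 0.22, 1.526, -0, 1.395, -0.126], TCP at [0.19, 0.595, 0.231] pointing down, gripper open.
Joint ranges: [-2.98, 2.98], [-0.91, 2.08], [0.09, 2.57], [-1.24, 4.39], [0.2, 2.65], [-2.68, 2.68]. Speed limits (rad/s): [2.57, 2.57, 3.01, 3.14, 3.14, 3.14].

## Interface

Orientations are given as [roll, pitch, yaw] about the fixed x, y, z axes, in that order (R = Rz(yaw) Ry(pitch) Rx(roll)).
In Python, from plant import movep, move_l, set_joints, gripper_to, hold, inverse_kinematics, observe, get_image, get_calibration, Unreachable, job_done gives the robot as it stands. Calls block until the motion is done:
- movep(position, orientation): joint-space move of the TCP to a pose.
- move_l(position, feed=0.15, rotation=None, max_force=None): straight line of the TCP; rotation=None keeps the orientation; feed is the mean speed in m/s. With max_force (N) it stops when the force on the tool has changed by that much, and returns True; else False.
- set_joints(angles): joint-space move.
- gripper_to(opening, f_grip=None): finger opening in m; f_grip is the grip in N (None keeps the last); returns when the fingers have stopped.
- hold(seconds).
- inverse_kinematics(position, orientation): joint angles nearest the present ones, or None.
- observe(): the state.
- get_image(name): name is "side" or "top" or "wrist"; returns (picture, depth): 480x640x3 uint8, red, green, blue; 480x640 float32, m along the optical axis (not along the pixel's ray), 0 where there is no reading.
- get_calibration(name): a dict with "intrinsics" (3x3 intrinsics, pixels), "world_from_camera" (4x4, takes a point from camera to world coordinates). Camera axes: x right, y down, z forward; pixel columns grow to the right and rows downward; lengths in m; the calibration is good to about 2 mm. A picture is of the moment at which its call begins: read the wrist's pose just before it. get_calibration takes no time and is no camera call; for the wrist camera it gives the pose at the moment of the call.
A pose or a line that the arm cannot do raises Unreachable and nothing moves.
- job_done(): hands the job in; it is judged then, once.
The state is a dict: "time_s": time; "q": joint angles; "joint_velocities": joint speeds; "joint_torque": joint torques, N m; "eef_pos": TCP position; "tcp_rot": TCP orientation; "ft_force": force on the tool from outside, world axes, zero at the start; "torque": the same for the moment, N m; "opening": finger opening in m; "grasp_force": force on a finger pad.
Only numpy, scipy, OpenCV 4.12 (cv2) and the standard library are available. Lean on these libraries where they do the work, as an engineer would, in place of code of your own. Each camera call takes 0.05 s, during which the arm holds its last target. There are 200 camera calls.

## Task

Sugar curls must be kept dry: take the loose lid off the low wide tin by its handle and lay it flat on the worktop, handle up; set the rolled curl from the white board flat on the floor of the tin, then put the lid back fully home. Curl and lid are set down gently, never dropped, the low tin stays about where it stands, and the wavy piece of sugar and the tall narrow tin are left alone.

Things in the scene. Friction and masses are not known exactly. Their poses are not given: they have to be found in the camera images.
- low_tin: The low wide steel tin, open round box, loose on the worktop, about 0.5 kg. Outside diameter 148 mm, height 45 mm, wall 4 mm (mouth 140 mm across), floor 3 mm thick. Origin: centre of its underside; z up. It stands either left or right of the white board; at the start the lid is on it.
- tin_lid: Loose round steel lid of the low tin, 0.12 kg. Below, a plug 133 mm across, 8 mm deep, lower edge bevelled to 120 mm, drops into the mouth with 3.5 mm to spare all round; above it a rim 152 mm across, 4 mm thick, rests on the tin's edge. Origin: centre of the plug's underside, z up; top face at 12 mm. Fully home, the origin is 37 mm above the tin's; laid on the worktop, at z = 0.
- lid_handle (a point): Centre of the top of the lid's handle: a dark upright bar in the middle of the lid's top face, 50 mm long (along the lid's x), 14 mm thick (grip it across this, the lid's y) and 28 mm tall. The point is 40 mm above the lid's origin, so 77 mm above the worktop when the lid is home.
- curl: The rolled curl: a brittle amber sugar ribbon curled into a ring with a tail turned inwards, 48 x 46 mm and 14 mm tall, about 0.02 kg, standing on its edge on one half of the white board. Origin: centre of its underside; z up. Grip it across its y axis (46 mm between the outsides, near x = 0), from above.
- wave: The wavy piece: amber S-shaped sugar ribbon, 38 x 59 x 13 mm, on the other half of the white board; stays there. Origin: centre of its underside.
- tall_tin: The tall narrow steel tin, shut, 94 mm across and 104 mm tall, with a 28 mm bar handle on top (132 mm in all); stays where it is. Origin: centre of its underside. It stands on the other side of the white board from the low tin. Behind, round x = 0.70, y = 0.43, stands a glass stand with a sugar ornament, 0.23 m tall.
- white_board: Flat white board, 105 x 192 x 8 mm, fixed; long side (its y axis) roughly away from the robot. Origin: centre of its underside. The worktop at x 0.37 to 0.57, y 0.32 to 0.52 is always free and serves for the lid. Behind the work stands a warming table 0.2 m tall, its nearest corner at about x = 0.58, y = -0.1: carry the lid past in front of it.

How it is judged:
By the outcome, as a careful person would: the job done as asked, in the order asked, and still so for the second after the job is handed in, with the robot touching nothing.
It also fails if it takes over 72 s, if anything falls off the work surface, if the arm or the gripper's body presses on something with over 40 N, if the wrist force passes 120 N, or if a joint passes its speed limit or range.

## Working session

There is one attempt and no reset: what is moved stays moved. The work goes in short steps, each a Python script; the robot and the scene stay as the last script left them, time stands still between calls to the robot, and variables do not carry over. Pictures are saved under pics/ and viewed, at most 10 in all, crops included, and the job is handed in when it is done.

```bash
ls; mkdir -p pics; python3 - <<'E'
from plant import *
import cv2, numpy as np
for n in ("top","side"):
    c=get_calibration(n); im,d=get_image(n)
    np.savez(f"{n}.npz",im=im,d=d,K=c["intrinsics"],T=c["world_from_camera"])
    cv2.imwrite(f"pics/{n}0.png",im[:,:,::-1]); print(n,c)
print(observe())
E
```

```text
pics
top {'intrinsics': array([[556.64174963,   0.        , 321.60681567],
       [  0.        , 556.64174963, 245.61891391],
       [  0.        ,   0.        ,   1.        ]]), 'world_from_camera': array([[ 0.00986567, -0.98943315,  0.14465377,  0.35560367],
       [-0.99986037, -0.01171216, -0.01191887, -0.05543064],
       [ 0.01348713, -0.14451598, -0.98941055,  1.00562607],
       [ 0.        ,  0.        ,  0.        ,  1.        ]])}
side {'intrinsics': array([[487.23701835,   0.        , 320.47961603],
       [  0.        , 487.23701835, 231.99083648],
       [  0.        ,   0.        ,   1.        ]]), 'world_from_camera': array([[ 0.99976929,  0.00149423, -0.02142722,  0.52160357],
       [ 0.01791081, -0.6086262 ,  0.79325491, -0.82640359],
       [-0.01185587, -0.79345568, -0.60851255,  0.68866696],
       [ 0.        ,  0.        ,  0.        ,  1.        ]])}
{'time_s': 0.1, 'q': array([ 1.13590430e+00,  2.21194055e-01,  1.52746866e+00, -1.63600059e-05,
        1.39469389e+00, -1.26105247e-01]), 'joint_velocities': array([ 0.00071891, -0.00141312, -0.0021555 , -0.00072857, -0.00170451,
        0.00128247]), 'joint_torque': array([ 9.43683444e-04, -4.98244786e+01, -3.90543580e+01, -1.34148922e-04,
        5.79448169e-03,  4.54789597e-05]), 'eef_pos': array([0.18972521, 0.59494882, 0.23029449]), 'tcp_rot': array([-3.13984069e+00, -2.05880111e-04,  2.83280857e+00]), 'ft_force': array([-0.05939117, -0.4165781 , -0.4039727 ]), 'torque': array([0.02639026, 0.00404907, 0.05126606]), 'grasp_force': 0.0, 'opening': 0.08547199760961076}
```

View pics/top0.png

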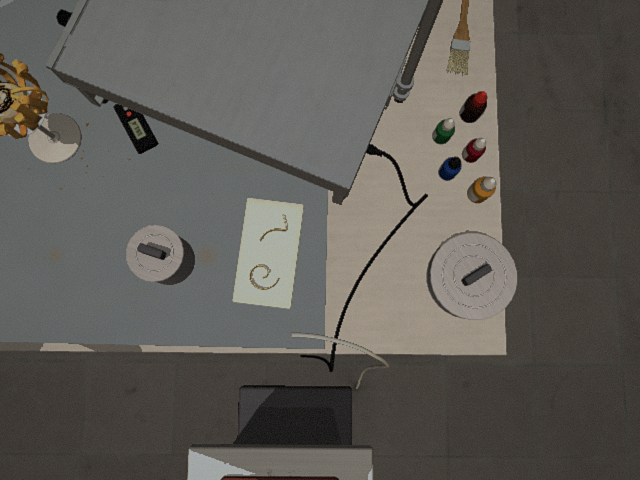

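View pics/side0.png

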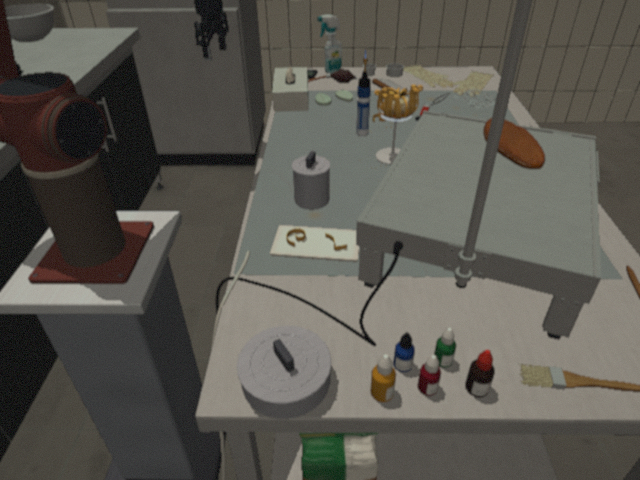

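The top view shows the low tin with its lid at about (473,275), with the handle bar tilted about 30°. The curl is at (264,277), the wave at (275,228) and the tall tin at (155,253). The side view shows the same layout: lid at (285,360), curl at (296,237). Next I'll measure positions from depth in both views.

```bash
cat > h.py <<'E'
from plant import *
import numpy as np, cv2
def cloud(d,K,T):
    v,u=np.mgrid[:480,:640]; 
    P=np.stack([(u-K[0,2])/K[0,0]*d,(v-K[1,2])/K[1,1]*d,d],-1)@T[:3,:3].T+T[:3,3]
    P[d<=0]=np.nan
    return P
def box(P,x0,x1,y0,y1,z0,z1):
    return (P[...,0]>x0)&(P[...,0]<x1)&(P[...,1]>y0)&(P[...,1]<y1)&(P[...,2]>z0)&(P[...,2]<z1)
def rect(p):
    (c,s,a)=cv2.minAreaRect(np.float32(p[:,:2])); b=cv2.boxPoints((c,s,a))
    e=[b[1]-b[0],b[2]-b[1]]; l=max(e,key=np.linalg.norm)
    return np.round(c,4),np.round(s,4),np.arctan2(l[1],l[0])%np.pi
def shot(n,name=None):
    c=get_calibration(n); im,d=get_image(n)
    if name: cv2.imwrite(f"pics/{name}.png",im[:,:,::-1])
    return im,d,cloud(d,c["intrinsics"],c["world_from_camera"]),c
E
python3 - <<'E'
from h import *
for n in ("top","side"):
    f=np.load(n+".npz"); P=cloud(f["d"],f["K"],f["T"]); im=f["im"].astype(int)
    R=box(P,.15,.6,-.45,-.2,.035,.06); p=P[R]; c,r=cv2.minEnclosingCircle(np.float32(p[:,:2]))
    print(n,"lid",c,r,len(p),"z",np.percentile(p[:,2],[10,50,90]))
    H=P[box(P,c[0]-.04,c[0]+.04,c[1]-.04,c[1]+.04,.066,.1)]; print(" handle",rect(H),"z",np.percentile(H[:,2],[10,50,90]))
    t=P[box(P,.2,.55,.12,.35,.09,.115)]; c,r=cv2.minEnclosingCircle(np.float32(t[:,:2])); print(" tall",c,r,np.median(t[:,2]))
    br=im[...,0]-im[...,2]
    B=box(P,.25,.6,-.03,.13,-.01,.03); W=B&(im.min(-1)>140)
    print(" board",rect(P[W]),np.median(P[W][:,2]), 
      "clut", np.isnan(P).any(-1).sum())
    for nm,u in (("curl",(264,277) if n=="top" else (296,237)),("wave",(275,228) if n=="top" else (336,241))):
        v0=u[1];u0=u[0]; m=np.zeros((480,640),bool); m[v0-20:v0+20,u0-20:u0+20]=1
        p=P[m&(br>40)&box(P,.2,.7,-.1,.2,0,.04)]; print(" ",nm,len(p),rect(p),np.percentile(p[:,2],[10,50,90]))
E
```

```text
top lid (0.4899979829788208, -0.3009767234325409) 0.12805785238742828 5886 z [0.04715651 0.04946603 0.05182172]
 handle (array([ 0.4533, -0.335 ]), array([0.0081, 0.0168]), np.float32(2.1319265)) z [0.07283825 0.07645253 0.07928473]
 tall (0.47300592064857483, 0.20590834319591522) 0.04724897816777229 0.10509511452199866
 board (array([0.4646, 0.0303]), array([0.1181, 0.2459]), np.float32(3.1323354)) 0.008886863046269122 clut 1221
  curl 81 (array([0.4403, 0.039 ]), array([0.0481, 0.0378]), np.float32(0.8393447)) [0.01459512 0.02135201 0.02397613]
  wave 55 (array([0.5257, 0.0164]), array([0.0213, 0.0595]), np.float32(2.3492103)) [0.01413288 0.02018309 0.02363168]
side lid (0.4910230040550232, -0.3026607930660248) 0.12962742149829865 5949 z [0.0475733  0.04942454 0.05106085]
 handle (array([ 0.4547, -0.3362]), array([0.0064, 0.0129]), np.float32(1.6420227)) z [0.07597096 0.07747083 0.07875315]
 tall (0.4717520475387573, 0.20345383882522583) 0.04960567131638527 0.10445632594990095
 board (array([0.4878, 0.0254]), array([0.106 , 0.1903]), np.float32(3.0437272)) 0.008795209211726107 clut 1220
  curl 92 (array([0.4401, 0.0377]), array([0.0482, 0.0384]), np.float32(0.72496325)) [0.01285565 0.01627119 0.02000998]
  wave 63 (array([0.5265, 0.015 ]), array([0.0215, 0.0599]), np.float32(2.319747)) [0.01159364 0.0156733  0.01985018]
```

```bash
python3 - <<'E'
from h import *
from scipy.spatial.transform import Rotation as R
for n in ("top","side"):
    f=np.load(n+".npz"); P=cloud(f["d"],f["K"],f["T"])
    m=np.uint8(box(P,.15,.6,-.45,-.2,.043,.056)); k,l,s,c=cv2.connectedComponentsWithStats(m); p=P[l==1+np.argmax(s[1:,4])]
    h,r=cv2.minEnclosingCircle(np.float32(p[:,:2])); print(h,r)
    H=P[box(P,h[0]-.04,h[0]+.04,h[1]-.04,h[1]+.04,.068,.1)]; print(rect(H),np.median(H[:,2]))
o=observe(); T=np.eye(4); T[:3,:3]=R.from_euler('xyz',o["tcp_rot"]).as_matrix(); T[:3,3]=o["eef_pos"]
print(np.round(np.linalg.inv(T)@get_calibration("wrist")["world_from_camera"],3))
print(get_calibration("wrist")["intrinsics"][0])
for p,y in (((.39,.04,.25),1.57),((.40,-.32,.25),2.1),((.43,-.32,.05),.5),((.43,-.32,.05),-2.6),((.43,-.32,.05),2.1),((.47,.42,.03),.5),((.47,.42,.03),2.1)):
    print(p,y,inverse_kinematics(p,[np.pi,0,y]))
E
```

```text
(0.4466601312160492, -0.3300025165081024) 0.07629337161779404
(array([ 0.4464, -0.3296]), array([0.014 , 0.0498]), np.float32(2.1387973)) 0.07669007919683968
(0.4465935528278351, -0.3324694037437439) 0.07709670066833496
(array([ 0.4461, -0.3326]), array([0.014 , 0.0512]), np.float32(2.1267498)) 0.07670707792315334
[[ 0.    -0.958 -0.288  0.073]
 [ 1.     0.     0.    -0.001]
 [ 0.    -0.288  0.958 -0.141]
 [ 0.     0.     0.     1.   ]]
[383.06580082   0.         319.21605876]
(0.39, 0.04, 0.25) 1.57 [-0.09964799 -0.38698865  2.0606485   0.          1.46793281 -0.09885166]
(0.4, -0.32, 0.25) 2.1 [-0.82879024 -0.0642878   1.79313188  0.          1.41274857 -1.35799391]
(0.43, -0.32, 0.05) 0.5 [-7.86941253e-01  2.18500033e-01  1.89790255e+00 -4.44089210e-16
  1.02519007e+00  2.83855073e-01]
(0.43, -0.32, 0.05) -2.6 None
(0.43, -0.32, 0.05) 2.1 [-0.78694125  0.21850003  1.89790255  0.          1.02519007 -1.31614493]
(0.47, 0.42, 0.03) 0.5 [ 6.04252838e-01  4.44461980e-01  1.64899639e+00 -4.44089210e-16
  1.04813428e+00  1.67504917e+00]
(0.47, 0.42, 0.03) 2.1 [ 6.04252838e-01  4.44461980e-01  1.64899639e+00 -4.44089210e-16
  1.04813428e+00  7.50491653e-02]
```

Lid handle from the two views: centre about (0.446,-0.331), axis 2.13 rad, top z 0.077. Next is a close wrist look at the curl, then the lid, on the way over.

```bash
python3 - <<'E'
from h import *
D=[np.pi,0,1.57]
movep([.44,-.03,.2],D); move_l([.44,-.03,.13],.2)
def look(name,i):
    im,d,P,c=shot("wrist",name); np.savez(f"w{i}.npz",im=im,d=d,P=P)
    m=((im[...,0].astype(int)-im[...,2])>40)&box(P,.39,.49,.0,.08,.0,.05); p=P[m]
    print(len(p),rect(p),np.percentile(p[:,2],[5,25,50,75,95]),np.mgrid[:480,:640][:,m].mean(1))
    t=p[p[:,2]>.018]; print(rect(t))
look("w1",1)
move_l([.41,-.01,.15],.2); look("w2",2)
movep([.40,-.27,.2],[np.pi,0,2.13-np.pi/2+np.pi/2]); 
im,d,P,c=shot("wrist","w3")
H=P[box(P,.40,.50,-.38,-.28,.068,.1)]; print(rect(H),np.median(H[:,2])); 
p=P[box(P,.36,.53,-.42,-.24,.043,.056)]; print(cv2.minEnclosingCircle(np.float32(p[:,:2])),np.median(p[:,2]))
print(observe()["time_s"],observe()["eef_pos"])
E
```

```text
522 (array([0.4434, 0.0367]), array([0.0494, 0.0394]), np.float32(0.8419502)) [0.00693657 0.01884484 0.01973563 0.02032481 0.02107132] [132.82758621 325.83141762]
(array([0.4422, 0.0364]), array([0.0484, 0.038 ]), np.float32(0.9033836))
502 (array([0.4419, 0.0367]), array([0.0483, 0.0382]), np.float32(0.8796242)) [0.01301811 0.01757808 0.01957725 0.02037123 0.02119959] [159.01394422 365.09760956]
(array([0.4419, 0.0366]), array([0.0483, 0.038 ]), np.float32(0.8796242))
(array([ 0.4473, -0.3315]), array([0.0138, 0.0496]), np.float32(2.1299)) 0.07491514677681757
((0.44836825132369995, -0.33227449655532837), 0.0764431431889534) 0.04727790328888476
4.5417 [ 0.40008486 -0.26904748  0.19936796]
```

View pics/w1.png

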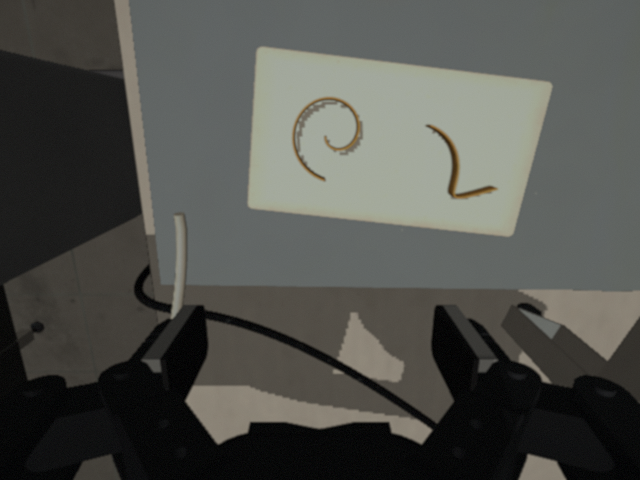

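The wrist view shows the curl at about (325,137), with its open outer end at (325,180), and the wave at (455,160). The curl top is at z≈0.020. Wrist and fixed views agree on the lid: handle at (0.447,-0.3315), axis 2.13. Now I'll take the lid.

```bash
python3 - <<'E'
from h import *
D=[np.pi,0,2.13]; x,y=.447,-.3315
gripper_to(.06,50)
movep([x,y,.13],D)
print(move_l([x,y,.054],.1,max_force=8),observe()["eef_pos"])
gripper_to(0,50); o=observe(); print(o["opening"],o["grasp_force"],o["ft_force"])
move_l([x,y,.075],.04); hold(.2); o=observe(); print(o["opening"],o["ft_force"],o["torque"],o["time_s"])
shot("side","lift")
shot("wrist","liftw")
E
python3 - <<'E'
import cv2,numpy as np
f='pics/'
a=cv2.imread(f+'lift.png')[230:470,170:490]; b=cv2.resize(cv2.imread(f+'liftw.png'),(320,240)); cv2.imwrite(f+'lift2.png',np.hstack([a,b]))
E
```

```text
False [ 0.44747648 -0.33190811  0.0547517 ]
0.01290694087679605 49.4684100151062 [-1.29899714 -0.07004834  4.37320519]
0.01266812765437527 [ 0.3408076   0.63900031 -1.92362045] [ 0.01034914 -0.04874856 -0.02548091] 7.6833
```

View pics/lift2.png

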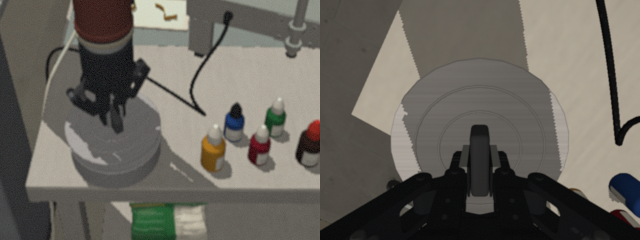

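```bash
python3 - <<'E'
from h import *
for i in (1,2):
    f=np.load(f"w{i}.npz"); im=f["im"].astype(int); P=f["P"]
    m=((im[...,0]-im[...,2])>40)&box(P,.39,.49,.0,.08,-.02,.05); p=P[m]
    # rays at top height: rescale each point along ray to z=.021
    c=np.array([.44,-.03+.073,.13+.141]) if i==1 else np.array([.41,-.01+.073,.15+.141])
    t=p[p[:,2]>.017]
    for a in range(0,180,15):
        th=np.radians(a); u=t[:,0]*np.cos(th)+t[:,1]*np.sin(th); print(a,round(1e3*np.ptp(u),1),end="; ")
    print()
    q=((t[:,:2]-[.40,.00])*8000).astype(int); g=np.zeros((640,640),np.uint8); g[np.clip(q[:,0],0,639),np.clip(q[:,1],0,639)]=255
    g=cv2.dilate(g,np.ones((5,5))); g[::80]|=60; g[:,::80]|=60
    cv2.imwrite(f"pics/map{i}.png",cv2.resize(g[::-1,::-1],(400,400)))
a=[cv2.imread(f"pics/map{i}.png") for i in (1,2)]; cv2.imwrite("pics/map.png",np.hstack(a))
E
```

```text
0 42.3; 15 44.2; 30 46.0; 45 47.5; 60 49.5; 75 51.0; 90 51.1; 105 49.4; 120 46.0; 135 40.5; 150 38.9; 165 40.7; 
0 42.2; 15 44.4; 30 46.0; 45 47.5; 60 49.5; 75 50.9; 90 50.8; 105 49.0; 120 45.6; 135 40.3; 150 39.2; 165 41.0;
```

View pics/map.png

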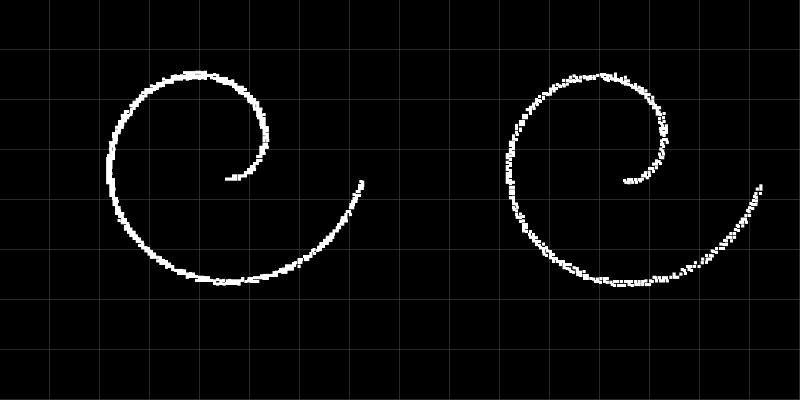

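The lid came up clean: 12.7 mm opening, and it hangs level in both crops. The map (5 px/mm, up is +x, left is +y) shows the curl as a spiral: ring top at (195,72), ring bottom at (225,283), tail tip at (362,182). Its 48×46 box fits a y axis at about 23° from world x. Next I'll carry the lid to the free area.

```bash
python3 - <<'E'
from h import *
move_l([.447,-.3315,.13],.15)
for p in ([.40,-.27,.2],[.36,-.05,.2],[.37,.1,.2],[.46,.42,.2]): move_l(p,.3)
move_l([.46,.42,.04],.2)
hit=move_l([.46,.42,.012],.03,max_force=5); o=observe(); print(hit,o["eef_pos"],o["opening"],o["ft_force"])
gripper_to(.05); move_l([.46,.42,.2],.2)
print(observe()["time_s"])
im,d,P,c=shot("top","top2")
p=P[box(P,.33,.6,.3,.55,.006,.018)]; print("lid",cv2.minEnclosingCircle(np.float32(p[:,:2])),np.percentile(p[:,2],[5,50,95]))
im,d,P,c=shot("side","side2")
p=P[box(P,.33,.6,.3,.52,.008,.018)]; print("lid side",len(p),np.percentile(p[:,2],[5,50,95]))
f=np.load("top.npz"); 
for n in ("top","side"):
    im,d,P,c=shot(n)
    m=np.uint8(box(P,.33,.57,-.45,-.2,.038,.052)); k,l,s,cc=cv2.connectedComponentsWithStats(m); p=P[l==1+np.argmax(s[1:,4])]
    print("tin",n,cv2.minEnclosingCircle(np.float32(p[:,:2])),np.median(p[:,2]))
# curl frame
f=np.load("w2.npz"); im=f["im"].astype(int); P=f["P"]
t=np.vstack([ (lambda P,im:P[((im[...,0]-im[...,2])>40)&box(P,.39,.49,.0,.08,.017,.05)])(np.load(w)["P"],np.load(w)["im"].astype(int)) for w in ("w1.npz","w2.npz")])[:,:2]
for a in (15,20,23,26,30):
    th=np.radians(a); Y=np.array([np.cos(th),np.sin(th)]); X=np.array([Y[1],-Y[0]]); u,v=t@X,t@Y
    cx,cy=(u.min()+u.max())/2,(v.min()+v.max())/2
    print(a,np.ptp(u),np.ptp(v),cx*X+cy*Y,"contacts x:",u[v>v.max()-.0006].mean()-cx,u[v<v.min()+.0006].mean()-cx)
E
```

```text
True [0.45959742 0.41975833 0.01753936] 0.012466105424358238 [-0.52816292 -1.04203259  4.96750334]
14.775
lid ((0.4641098380088806, 0.4067286252975464), 0.1678416132926941) [0.00765196 0.01330865 0.01626867]
lid side 558 [0.01079367 0.0131071  0.01574009]
tin top ((0.44721704721450806, -0.33018556237220764), 0.07535763084888458) 0.0449035314592649
tin side ((0.4470749497413635, -0.33183953166007996), 0.07597125321626663) 0.044595583939468164
15 0.049592908374002764 0.044561033556025254 [0.44500379 0.03349866] contacts x: -0.005313114352053477 0.00034738365280900796
20 0.0486898199128353 0.045051213275155655 [0.44506583 0.03389076] contacts x: -0.005119517414205327 0.0012967900420443185
23 0.048005173784106445 0.04540840733261192 [0.44507432 0.03415032] contacts x: -0.0046341914743951995 0.0024752084058142776
26 0.04725413874981799 0.04564114010186915 [0.44504134 0.03443864] contacts x: -0.0038165372006831733 0.002607026205154739
30 0.046281598435547966 0.04612512865859125 [0.44477867 0.03484802] contacts x: -0.002660288776897668 0.003235826052011642
```

View pics/top2.png

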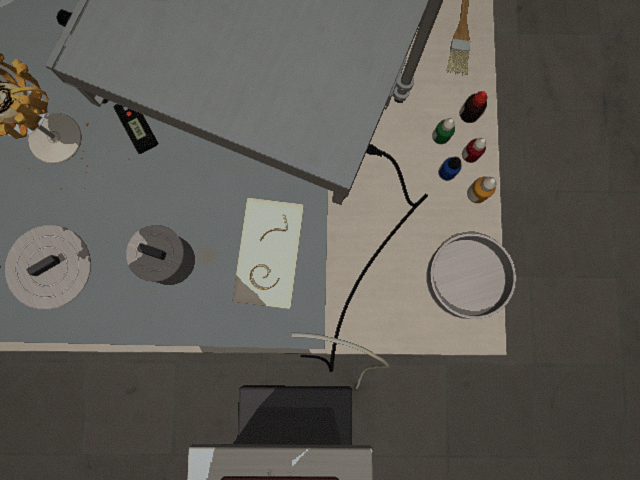

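The lid lies flat at (43,266) with its handle up. The tin stands open at (471,275), unmoved at (0.447,-0.331). Now the curl.

```bash
python3 - <<'E'
from h import *
D=[np.pi,0,1.972]; x,y=.445,.0342
gripper_to(.058,20)
movep([x,y,.1],D)
move_l([x,y,.03],.15)
hold(.2); f0=observe()["ft_force"]
hit=move_l([x,y,-.002],.02,max_force=3); o=observe(); print(hit,o["eef_pos"],o["ft_force"]-f0)
z=o["eef_pos"][2]+.0035
move_l([x,y,z],.05)
gripper_to(0.036,20); o=observe(); print("z",z,o["opening"],o["grasp_force"],o["ft_force"]-f0)
move_l([x,y,z+.03],.04); o=observe(); print(o["opening"],o["grasp_force"],o["eef_pos"],o["time_s"])
open("z.txt","w").write(str(z))
shot("wrist","curlw")
im,d,P,c=shot("side","curls"); 
a=cv2.imread("pics/curlw.png")[180:480,120:520]; b=cv2.resize(cv2.imread("pics/curls.png")[180:280,230:363],(400,300),interpolation=2); cv2.imwrite("pics/curl.png",np.hstack([a,b]))
E
```

```text
True [0.44494761 0.0342242  0.00340027] [-1.09215066 -0.38201451  6.05858159]
z 0.006900266147309167 0.04427255780250485 20.07932754670037 [-0.66384566 -1.26280105  3.29225571]
0.04460812583799252 20.465929704951122 [0.44479733 0.03420227 0.03675499] 20.1417
```

View pics/curl.png

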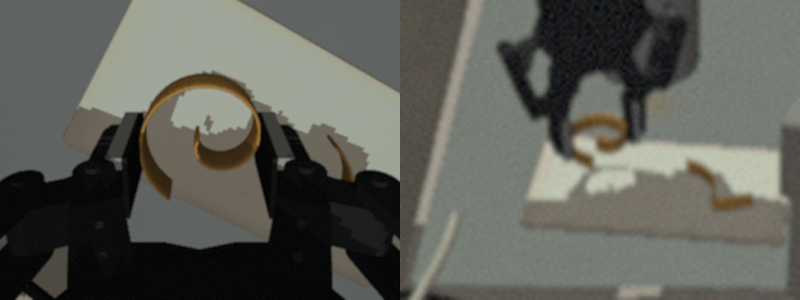

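The curl is held level between the pads at (200,140) in the left crop, and the wave is untouched. Now I'll set the curl in the tin.

```bash
python3 - <<'E'
from h import *
z=float(open("z.txt").read()); x,y=.447,-.331
move_l([.445,.034,.13],.15); move_l([.42,-.15,.13],.25); move_l([x,y,.11],.25); move_l([x,y,.025],.12)
hold(.2); f0=observe()["ft_force"]
hit=move_l([x,y,z-.005-.0035],.015,max_force=2.0); o=observe(); print(hit,o["eef_pos"],z-.005,o["ft_force"]-f0,o["opening"])
gripper_to(.058,20); move_l([x,y,.02],.04); move_l([x,y,.13],.2); move_l([.36,-.15,.2],.3)
print(observe()["time_s"])
im,d,P,c=shot("top","top3"); shot("side","side3")
br=(im[...,0].astype(int)-im[...,2])>40
p=P[br&box(P,.39,.51,-.39,-.27,-.01,.04)]; print("curl",rect(p),np.percentile(p[:,2],[5,50,95]))
m=np.uint8(box(P,.33,.57,-.45,-.2,.038,.052)); k,l,s,cc=cv2.connectedComponentsWithStats(m); p=P[l==1+np.argmax(s[1:,4])]
print("tin",cv2.minEnclosingCircle(np.float32(p[:,:2])))
L=P[box(P,.42,.5,.38,.46,.033,.06)]; print("handle",rect(L),np.median(L[:,2]))
a=cv2.imread("pics/top3.png")[220:330,400:540]; b=cv2.imread("pics/side3.png")[320:420,220:350]
cv2.imwrite("pics/in.png",np.hstack([cv2.resize(a,(390,300)),cv2.resize(b,(390,300))]))
E
```

```text
True [ 0.44697352 -0.33095969  0.00201503] 0.0019002661473091669 [0.32597433 0.26293324 3.49876803] 0.0448404388402972
27.6667
curl (array([ 0.4452, -0.3294]), array([0.0503, 0.0321]), np.float32(0.86400044)) [0.00491367 0.01620137 0.01983819]
tin ((0.44857609272003174, -0.3306991159915924), 0.07495559751987457)
handle (array([0.4578, 0.4203]), array([0.0156, 0.0501]), np.float32(2.1064816)) 0.04063442051303745
```

View pics/in.png

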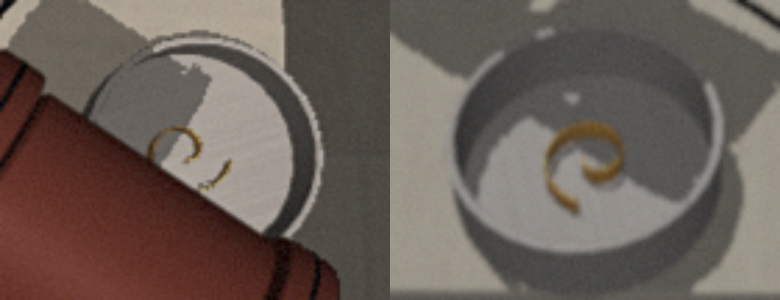

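The curl lies flat on the tin floor at (180,160) in the left crop and (585,165) in the right. Contact came at exactly the expected height. Now the lid goes back.

```bash
python3 - <<'E'
from h import *
D=[np.pi,0,2.13]; x,y=.4596,.4198
movep([.37,.1,.21],D); movep([x,y,.2],D)
C=[]
for n in ("top","side"):
    im,d,P,c=shot(n)
    m=np.uint8(box(P,.33,.57,-.45,-.2,.038,.052)); k,l,s,cc=cv2.connectedComponentsWithStats(m); p=P[l==1+np.argmax(s[1:,4])]
    C.append(cv2.minEnclosingCircle(np.float32(p[:,:2]))[0])
print("tin",C)
move_l([x,y,.06],.2); print(move_l([x,y,.0177],.06,max_force=8))
gripper_to(0,50); o=observe(); print(o["opening"],o["eef_pos"])
move_l([x,y,.05],.06); move_l([x,y,.2],.2)
for p in ([.37,.1,.2],[.36,-.05,.2],[.40,-.27,.2]): move_l(p,.3)
x,y=.4473,-.3315
move_l([x,y,.11],.2); move_l([x,y,.07],.08); hold(.2); f0=observe()["ft_force"]
hit=move_l([x,y,.052],.02,max_force=5); o=observe(); print(hit,o["eef_pos"],o["ft_force"]-f0,o["torque"],o["time_s"])
E
```

```text
tin [(0.44775909185409546, -0.33048850297927856), (0.4474218487739563, -0.3321731686592102)]
False
0.01288344214239123 [0.45999945 0.42007794 0.01826957]
True [ 0.44720494 -0.3313856   0.05524229] [-0.62432173 -0.97598241  6.80108893] [ 0.05953998  0.06219873 -0.00952572] 38.975
```

The lid seated at TCP z 0.0552, against 0.0553 expected for fully home. Releasing and checking.

```bash
python3 - <<'E'
from h import *
gripper_to(.05); move_l([.4473,-.3315,.1],.1); move_l([.4473,-.3315,.2],.2); movep([.34,.1,.25],[np.pi,0,1.8])
for n in ("top","side"):
    im,d,P,c=shot(n,n+"4")
    m=np.uint8(box(P,.33,.57,-.45,-.2,.043,.056)); k,l,s,cc=cv2.connectedComponentsWithStats(m); p=P[l==1+np.argmax(s[1:,4])]
    A=np.c_[p[:,:2]-p[:,:2].mean(0),np.ones(len(p))]
    print(n,cv2.minEnclosingCircle(np.float32(p[:,:2])),"plane",np.linalg.lstsq(A,p[:,2],rcond=None)[0])
    H=P[box(P,.40,.50,-.38,-.28,.068,.1)]; print(rect(H),np.median(H[:,2]))
print(observe()["time_s"])
E
```

```text
top ((0.4467930197715759, -0.3299364745616913), 0.07680787146091461) plane [-0.00117258  0.00153827  0.04948786]
(array([ 0.4463, -0.3299]), array([0.0143, 0.0512]), np.float32(2.1281314)) 0.07700510854763337
side ((0.44587603211402893, -0.3314374089241028), 0.07681481540203094) plane [-0.00128467  0.00309482  0.04941189]
(array([ 0.4463, -0.3325]), array([0.0148, 0.0501]), np.float32(2.125973)) 0.07693230085479469
42.4167
```

View pics/side4.png

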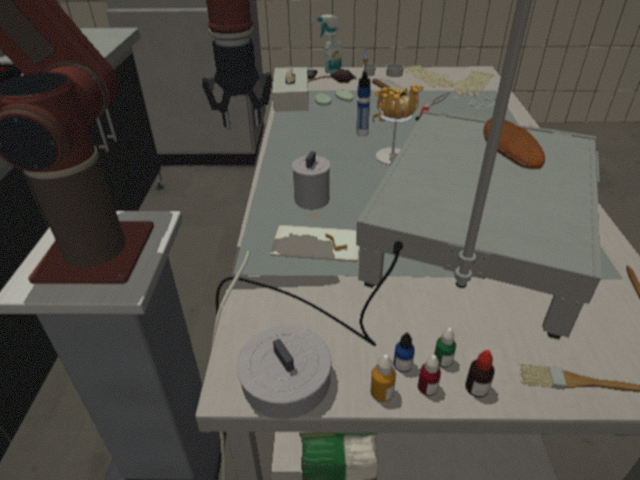

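The side view shows the lid level and home on the tin at (285,362). The wave at (336,241) and the tall tin are in place, and the arm is clear.

```bash
python3 -c "
from plant import *
print(job_done())"
```

```text
the job is handed in; nothing more can be done
None
```

The curl lies flat in the low tin with the lid fully home; the tin, wave and tall tin are where they stood, and I handed the job in at about 42 s of the 72 s limit.

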